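Tare the egg scale that has the empty cup

ROBOT

A 6-joint arm with a two-finger parallel gripper is mounted at the origin on the work surface. World frame = base frame: x ahead of the robot, y to its left, z up, the work surface at z = 0. Lengths are in m, angles in degrees, forces in N, time in s.
With the tool pointing down it reaches from about 0.4 to 0.825 m from the base axis. Payload 7 kg.
Tool frame: the origin (TCP) lies midway between the tips of the shut fingers; the grasp point (between the pads) lies 19 mm behind it; z points along the fingers, y is the direction in which the jaws open and shut (so a half turn about z gives the same grasp; the last joint's range is limited). The gripper opens to 88 mm and grips with 3 to 60 N. Pads are 19 mm wide; open, the fingers measure 130 mm over their backs; the gripper's body (78 mm by 193 mm) begins 47 mm behind the grasp point.
Start: joints at [82.798, 20.546, 0.682, 0, -70.136, -16.507], TCP at [0.271, 0.618, 0.227] pointing down, gripper open.
Joint ranges: [-176.03, 176.03], [-82.01, 121.73], [-58.28, 71.71], [-173.87, 95.51], [-174.79, -0.11], [-173.66, 173.66]. Speed limits (degrees/s): [136.94, 136.94, 172.46, 180, 180, 180].

INTERFACE

Orientations are given as [roll, pitch, yaw] about the fixed x, y, z axes, in that order (R = Rz(yaw) Ry(pitch) Rx(roll)).
In Python, from plant import sensors, cams, job gives the robot as it stands.
- The arm moves only by the tool move_arm, never from a script. Its argument "commands" is a list of rows, each a list of 7 numbers: the finger opening in cm, from 0 to 8.76, then the shift along the tool's x, y, z in cm, then the turn, a rotation vector about the tool's x, y, z in rad. In form: [[hand, x, y, z, wx, wy, wz], ...]. A call has exactly 8 rows; each row is the pose to reach, as a shift and turn from the pose commanded when the call began, along the tool's axes at that moment; what a row does not reach only later rows make up. A row lasts 1/8 s, in which the tool goes at most 62.5 mm and 10.7 degrees, less where a joint would pass 70% of its speed; a pose out of reach is approached as far as the arm can. A call with a gripper value outside its range is refused whole. The fingers move at their own pace and stop on an object; the grip force is fixed at half the most. Time passes only in rows, so rows that repeat a pose let the fingers close, or fill a call up. It gives the time, the measured TCP pose, the force and the opening at its end, in the units of the state.
- sensors.get_obs(): the state, without advancing time (a new reading comes with each control period).
- cams.snapshot(name): name is "side" or "top"; returns a dict with "frame" (384x512x3 uint8, red, green, blue), "camera_matrix" (3x3 intrinsics, pixels), "dist_coeffs" ([k1, k2, p1, p2, k3] as OpenCV has them; the pictures are not rectified), "R" (3x3) and "t" (3): a world point X has camera coordinates R X + t. Camera axes: x right, y down, z forward; pixel columns grow to the right and rows downward; lengths in m; the calibration is good to about 2 mm. A picture is of the moment at which its call begins. There is no depth.
- job.close_job(): hands the job in, once; it reports no verdict.
The state is a dict: "clock": time; "joint_pos": joint angles; "qvel": joint speeds; "tau": joint torques, N m; "tool_pos": TCP position; "orientation": TCP orientation; "force": force on the tool from outside, world axes, zero at the start; "moment": the same for the moment, N m; "opening": finger opening in m.
Only numpy, scipy, OpenCV 4.12 (cv2) and the standard library are available. Lean on these libraries where they do the work, as an engineer would, in place of code of your own. Each camera call takes 0.05 s, during which the arm holds its last target.

TASK

Two egg scales stand on the hatchery bench: tare the one whose egg cup is empty, by pressing its tare key (the wide bar-shaped key) gently down with the fingertips until it registers, then let it spring back and withdraw. Press no other key, and do not touch the pans, the cups or any part of the other scale, which is in the middle of weighing an egg. Nothing is to be picked up or shifted; leave the calibration weight and the candling torch where they stand.

Things in the scene. Friction and masses are not known exactly. Their poses are not given: they have to be found in the camera images.
- scale_empty: the scale whose egg cup is empty: light-grey bench scale, fixed, 250 mm deep, 190 mm wide, case 60 mm high; the two are the same model and may change places. Origin under the middle of its base; x from its front (keys, towards the robot) to its back, y to its left, z up. The front 95 mm is a key panel rising 14 degrees towards the back, from 36 to 60 mm; display at its back edge, three dark keys along its front.
- empty_pan: round steel pan, 140 mm across, 6 mm thick, of the scale whose egg cup is empty; origin at the centre of its underside, 64 mm above the bench, 45 mm behind the middle of the scale. Not to be touched.
- empty_tare_top (a point): centre of the top face of the tare key of the scale whose egg cup is empty: the only bar-shaped key, 46 mm wide (this frame's y) by 20 mm deep, at the right-hand end of the row as the robot sees it; 6 mm proud of the panel, 48 mm above the bench, at x = -100, y = -52 mm of the scale. z points out of the key, square to the panel. Moves with the key.
- empty_tare (a joint): travel of that tare key. Slides into the panel, square to it: 0 at rest, 0.004 m at its stop; springs back when let go. It starts to move at 2 N, registers at 2 mm (4.6 N) and meets its stop at 4 mm (7 N).
- empty_mode (a joint): travel of the middle key of the row, 70 mm left of the middle of the tare key, on the scale whose egg cup is empty; a round key 20 mm across, as high and as springy as the tare key. Slides into the panel, square to it: 0 at rest, 0.004 m at its stop; springs back when let go. Not to be pressed.
- empty_power (a joint): travel of the on/off key, at the left-hand end of the row, 118 mm left of the middle of the tare key, on the scale whose egg cup is empty; a round key 20 mm across, as high and as springy as the tare key. Slides into the panel, square to it: 0 at rest, 0.004 m at its stop; springs back when let go. Not to be pressed.
- cup_empty: dark-grey plastic egg cup, 46 mm across, 38 mm high, 40 g, loose on the pan of the scale whose egg cup is empty, with nothing in it; origin at the centre of its foot, 70 mm above the bench, z up.
- scale_busy: the scale that is weighing the egg: light-grey bench scale, fixed, 250 mm deep, 190 mm wide, case 60 mm high; the two are the same model and may change places. Origin under the middle of its base; x from its front (keys, towards the robot) to its back, y to its left, z up. The front 95 mm is a key panel rising 14 degrees towards the back, from 36 to 60 mm; display at its back edge, three dark keys along its front.
- busy_pan: round steel pan, 140 mm across, 6 mm thick, of the scale that is weighing the egg; origin at the centre of its underside, 64 mm above the bench, 45 mm behind the middle of the scale. Not to be touched.
- busy_tare_top (a point): centre of the top face of the tare key of the scale that is weighing the egg: the only bar-shaped key, 46 mm wide (this frame's y) by 20 mm deep, at the right-hand end of the row as the robot sees it; 6 mm proud of the panel, 48 mm above the bench, at x = -100, y = -52 mm of the scale. z points out of the key, square to the panel. Moves with the key.
- busy_tare (a joint): travel of that tare key. Slides into the panel, square to it: 0 at rest, 0.004 m at its stop; springs back when let go. It starts to move at 2 N, registers at 2 mm (4.6 N) and meets its stop at 4 mm (7 N).
- busy_mode (a joint): travel of the middle key of the row, 70 mm left of the middle of the tare key, on the scale that is weighing the egg; a round key 20 mm across, as high and as springy as the tare key. Slides into the panel, square to it: 0 at rest, 0.004 m at its stop; springs back when let go. Not to be pressed.
- busy_power (a joint): travel of the on/off key, at the left-hand end of the row, 118 mm left of the middle of the tare key, on the scale that is weighing the egg; a round key 20 mm across, as high and as springy as the tare key. Slides into the panel, square to it: 0 at rest, 0.004 m at its stop; springs back when let go. Not to be pressed.
- cup_busy: dark-grey plastic egg cup, 46 mm across, 38 mm high, 40 g, loose on the pan of the scale that is weighing the egg, with the egg in it; origin at the centre of its foot, 70 mm above the bench, z up.
- egg: whitish duck egg, 62 mm long, 45 mm across, 75 g, standing pointed end down in the egg cup of the busy scale, its top about 155 mm above the bench; origin at its pointed lower end, z towards its blunt end.
- weight: loose steel calibration weight with a knob, 38 mm across, 66 mm high, 0.5 kg, standing on the bench beside the scales; origin under its centre.
- torch: loose black candling torch, 52 mm across its head, 112 mm high, standing head down on the bench beside the scales; origin under its centre.
Not all that is in view belongs to the job. What is shaped like the cup_empty but turquoise or yellow is not meant.

How it is judged:
By the outcome, as a careful person would: the job done as asked, in the order asked, and still so for the second after the job is handed in, with the robot touching nothing.
It also fails if it takes over 32 s, if anything falls off the work surface, if the arm or the gripper's body presses on something with over 40 N, if the wrist force passes 120 N, or if a joint passes its speed limit or range.

## Working session

There is one attempt and no reset: what is moved stays moved. The work goes in short steps, Python scripts to look and compute and a tool call to move; the robot and the scene stay as the last step left them, time stands still between calls to the robot, and variables do not carry over. Pictures are saved under pics/ and viewed, and the job is handed in when it is done.

Besides the shell and the picture viewer there is one more tool, called as name(argument=value, ...) on one line, values as JSON. move_arm: Moves the arm, as the interface text tells. Its arguments: {"type":"object","properties":{"commands":{"type":"array"}},"required":["commands"]}

```bash
mkdir -p pics; python3 - <<'E'
from plant import sensors,cams
import cv2,pickle
o=sensors.get_obs();print({k:o[k] for k in("clock","tool_pos","orientation","force","opening")})
d={n:cams.snapshot(n) for n in("side","top")}
pickle.dump(d,open('s0.pkl','wb'))
for n in d:
    cv2.imwrite(f'pics/{n}0.png',d[n]["frame"][:,:,::-1]); print(n,d[n]["camera_matrix"],d[n]["dist_coeffs"],d[n]["R"],d[n]["t"])
E
```

```text
{'clock': 0.0, 'tool_pos': array([0.27121323, 0.61755372, 0.22561141]), 'orientation': array([ 1.79902944e+02, -6.68269546e-03, -2.37173110e+01]), 'force': array([-0.67859619, -0.18450768, -0.69708069]), 'opening': 0.08763802062496513}
side [[455.13900685   0.         253.54007183]
 [  0.         455.13900685 187.72811486]
 [  0.           0.           1.        ]] [0.05905799 0.         0.         0.         0.        ] [[ 0.79148142 -0.61108773 -0.01135558]
 [-0.40128021 -0.50554506 -0.7638052 ]
 [ 0.46101123  0.6090944  -0.64534693]] [-0.44870887  0.2837785   1.28734085]
top [[443.50880885   0.         256.7539657 ]
 [  0.         443.50880885 191.73042832]
 [  0.           0.           1.        ]] [-0.1173483  0.         0.         0.         0.       ] [[ 2.03962972e-02 -9.99791743e-01 -6.79014406e-04]
 [-9.97978948e-01 -2.03184236e-02 -6.02094833e-02]
 [ 6.01831478e-02  1.90569260e-03 -9.98185532e-01]] [0.01359943 0.5790616  1.30000466]
```

View pics/side0.png

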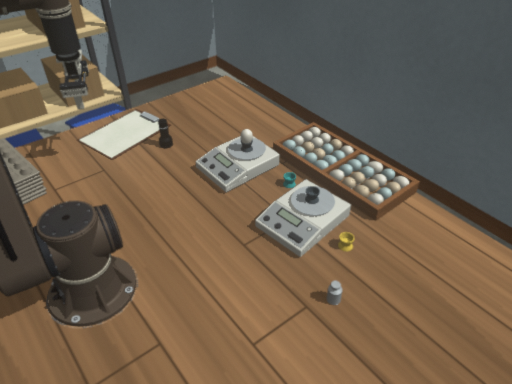

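View pics/top0.png

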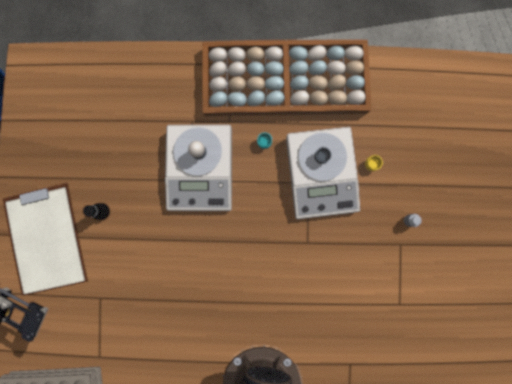

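The two candidates are the left scale (top view 198,167), which has an egg in its cup, and the right scale (top 323,173; side 303,213), whose dark cup is empty. The right one is the target. Next I'll take an enlarged crop to confirm this and measure the keys.

```bash
cat > h.py <<'E'
import numpy as np,cv2
def ray(s,uv):
    p=cv2.undistortPoints(np.array([[uv]],float),s["camera_matrix"],np.array(s["dist_coeffs"]))[0,0]
    R=np.array(s["R"]);t=np.array(s["t"]);return -R.T@t, R.T@np.array([p[0],p[1],1])
def onz(s,uv,z):
    c,d=ray(s,uv);return c+d*(z-c[2])/d[2]
def tri(s1,u1,s2,u2):
    c,d=ray(s1,u1);e,f=ray(s2,u2);d/=np.linalg.norm(d);f/=np.linalg.norm(f)
    a=np.linalg.lstsq(np.c_[d,-f],e-c,rcond=None)[0];p=c+d*a[0];q=e+f*a[1];return (p+q)/2,np.linalg.norm(p-q)
def proj(s,P):
    return cv2.projectPoints(np.array(P,float).reshape(-1,3),cv2.Rodrigues(np.array(s["R"]))[0],np.array(s["t"]),s["camera_matrix"],np.array(s["dist_coeffs"]))[0].reshape(-1,2)
E
python3 - <<'E'
import pickle,cv2,numpy as np
from h import *
d=pickle.load(open('s0.pkl','rb'))
boxes={"top":(280,120,370,225),"side":(245,170,360,255)}
ims=[]
for n,(a,b,c,e) in boxes.items():
    f=d[n]["frame"];im=cv2.resize(f[b:e,a:c],None,fx=3.9 if n=="top" else 3.4,fy=3.9 if n=="top" else 3.4,interpolation=cv2.INTER_CUBIC)
    ims.append(im)
    g=f.max(2); m=(g<95).astype(np.uint8)
    k,l,st,ce=cv2.connectedComponentsWithStats(m)
    for i in range(1,k):
        if a<ce[i][0]<c and b<ce[i][1]<e and 4<st[i][4]<600: 
            # subpixel darkness centroid
            x,y,w,h=st[i][:4]; 
            W=np.clip(150-g[y-2:y+h+2,x-2:x+w+2].astype(float),0,None);yy,xx=np.mgrid[y-2:y+h+2,x-2:x+w+2]
            u=((W*xx).sum()/W.sum(),(W*yy).sum()/W.sum())
            print(n,st[i],ce[i].round(1),np.round(u,2),onz(d[n],u,.048).round(4))
h=max(i.shape[0] for i in ims)
ims=[cv2.copyMakeBorder(i,0,h-i.shape[0],0,5,0) for i in ims]
cv2.imwrite('pics/crop.png',np.hstack(ims)[:,:,::-1]);print(np.hstack(ims).shape)
E
```

```text
top [314 148  16  16 164] [321.9 155.5] [321.37 155.98] [ 0.6854 -0.1615  0.048 ]
top [359 163  11  12  89] [363.3 169.4] [363.49 169.05] [ 0.6498 -0.2861  0.048 ]
top [335 185   2  10  11] [335.8 189.2] [335.56 189.78] [ 0.5872 -0.2041  0.048 ]
top [308 188   2  10  11] [308.3 192.8] [308.52 192.8 ] [ 0.5768 -0.1251  0.048 ]
top [337 201  16   8  97] [344.6 204.3] [344.53 204.11] [ 0.5459 -0.2308  0.048 ]
top [318 205   7   6  30] [321.  207.3] [320.91 207.16] [ 0.5357 -0.1618  0.048 ]
top [302 206   7   7  31] [304.7 208.8] [304.75 208.86] [ 0.5299 -0.1148  0.048 ]
side [290 173   5   6  20] [292.  175.5] [292.35 175.2 ] [ 0.7335 -0.0069  0.048 ]
side [345 173   6   4  14] [346.9 174.6] [347.55 174.21] [ 0.8873 -0.1223  0.048 ]
side [275 178  19  10  98] [283.1 182.5] [283.93 182.07] [ 0.686  -0.0173  0.048 ]
side [305 187  14  17 190] [311.7 195. ] [311.45 194.82] [ 0.714  -0.1244  0.048 ]
side [276 208   7   8  15] [278.8 211.3] [279.47 212.02] [ 0.5774 -0.1223  0.048 ]
side [248 211  52  47 512] [273.7 239.1] [273.92 236.03] [ 0.4965 -0.1923  0.048 ]
side [263 216   7   5  26] [266.1 218. ] [266.12 218.04] [ 0.5268 -0.1174  0.048 ]
side [290 219  12   8  19] [296.9 223.3] [295.79 222.36] [ 0.5869 -0.1893  0.048 ]
side [275 223   6   6  29] [277.4 225.4] [277.34 225.59] [ 0.533  -0.1648  0.048 ]
side [288 232  15  11  87] [294.7 237.1] [294.34 237.46] [ 0.5407 -0.2345  0.048 ]
side [329 240  11   9  70] [334.2 243.5] [334.83 243.51] [ 0.6179 -0.3262  0.048 ]
(410, 752, 3)
```

View pics/crop.png

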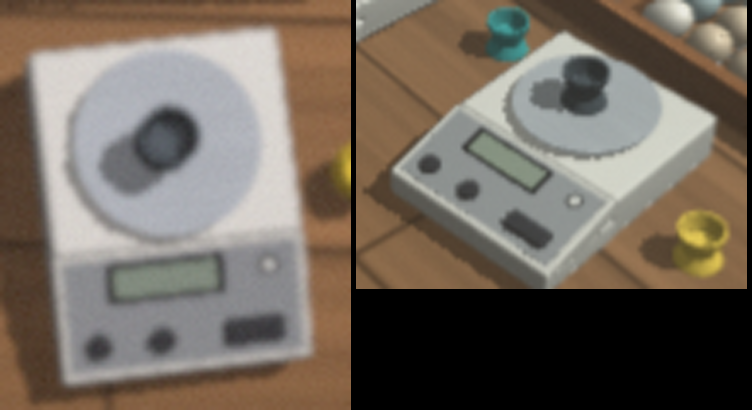

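The crop confirms it. The right-hand scale has an empty dark-grey cup, and its bar key is at top (344.5,204) and side (294,237). The turquoise and yellow cups are distractors standing on the bench. From both views the tare key is at about (0.544, -0.232, 0.048) and the scale's yaw is about 7.5°. I'll approach with shut fingers along the key normal, jaw axis along the bar.

```bash
cat > go.py <<'E'
import sys,numpy as np
from scipy.spatial.transform import Rotation as Ro
from plant import sensors
o=sensors.get_obs();P=np.array(o["tool_pos"]);R0=Ro.from_euler('xyz',o["orientation"],degrees=True)
K=np.array([.544,-.232,.048]);R1=Ro.from_euler('xyz',[180,-14,7.5],degrees=True)
z=R1.as_matrix()[:,2]
print("clock",o["clock"],"pos",P.round(4),"ori",o["orientation"].round(2),"F",o["force"].round(2),"op",o["opening"],"J",np.round(o["joint_pos"],1))
h=float(sys.argv[1]); T=K-z*h
print("target",T.round(4),"shift cm",(R0.inv().apply(T-P)*100).round(2),"rot",(R0.inv()*R1).as_rotvec().round(4))
E
python3 go.py .08
```

```text
clock 0.1 pos [0.2713 0.6176 0.2257] ori [ 1.7992e+02 -1.0000e-02 -2.3710e+01] F [-0.19 -0.5  -0.88] op 0.08750158419686041 J [ 82.8  20.6   0.6  -0.  -70.1 -16.5]
target [ 0.5248 -0.2345  0.1256] shift cm [57.48 67.81 10.12] rot [ 0.068   0.2385 -0.5419]
```

move_arm(commands=[[0,3.5,4.2,0,0.005,0.015,-0.035],[0,7,8.4,0,0.01,0.03,-0.07],[0,10.5,12.5,0,0.015,0.045,-0.1],[0,14,16.7,0,0.02,0.06,-0.135],[0,17.5,21,0,0.025,0.075,-0.17],[0,21,25,0,0.025,0.09,-0.2],[0,25,29,0,0.03,0.1,-0.24],[0,28.5,33.5,0,0.034,0.12,-0.27]])

```text
clock: 1.1
tool_pos: [0.398, 0.195, 0.2265]
orientation: [-179.0, -7.1, -8.2]
force: [0.7, 0.1, -0.4]
opening: 0.0133
```

```bash
python3 go.py .1
```

```text
clock 1.1 pos [0.398  0.195  0.2265] ori [-179.     -7.09   -8.2 ] F [ 0.7   0.08 -0.36] op 0.013321926008151885 J [ 57.4  -6.5 -34.2   7.1 -58.6  21. ]
target [ 0.52   -0.2352  0.145 ] shift cm [17.07 41.01  9.62] rot [ 0.0328  0.1175 -0.2706]
```

move_arm(commands=[[0,2.1,5.1,0.3,0.004,0.015,-0.034],[0,4.3,10.3,1,0.008,0.03,-0.068],[0,6.4,15.4,2,0.012,0.044,-0.1],[0,8.5,20.5,3.5,0.016,0.059,-0.135],[0,10.7,25.6,5,0.02,0.073,-0.17],[0,12.8,30.8,6.5,0.025,0.088,-0.2],[0,15,36,8,0.029,0.1,-0.237],[0,17,41,9.6,0.033,0.1175,-0.27]])

```text
clock: 2.1
tool_pos: [0.5187, -0.2356, 0.1446]
orientation: [-180.0, -14.0, 7.4]
force: [1.0, 0.8, 1.2]
opening: 0.0007
```

```bash
python3 go.py .03
```

```text
clock 2.1 pos [ 0.5187 -0.2356  0.1446] ori [-180.    -14.02    7.44] F [1.04 0.76 1.15] op 0.0007153849886264871 J [ -7.3   8.4 -26.9  -5.4 -41.2 108.4]
target [ 0.5368 -0.2329  0.0771] shift cm [ 0.14 -0.02  6.99] rot [ 0.0002 -0.0003 -0.001 ]
```

move_arm(commands=[[0,0,0,0.7,0,0,0],[0,0.1,0,1.7,0,0,0],[0,0.1,0,3,0,0,0],[0,0.1,0,4.3,0,0,0],[0,0.1,0,5.5,0,0,0],[0,0.1,0,6.4,0,0,0],[0,0.1,0,7,0,0,0],[0,0.1,0,7,0,0,0]])

```text
clock: 3.1
tool_pos: [0.536, -0.2311, 0.0769]
orientation: [-180.0, -13.9, 7.4]
force: [-1.6, 0.2, -0.1]
opening: 0.0007
```

```bash
python3 go.py 0; python3 - <<'E'
from plant import cams
from h import *
import pickle
from scipy.spatial.transform import Rotation as Ro
from plant import sensors
d={n:cams.snapshot(n) for n in("side","top")};pickle.dump(d,open('s1.pkl','wb'))
for n,(a,b,c,e) in {"top":(270,110,380,225),"side":(220,150,360,255)}.items():
    im=cv2.resize(d[n]["frame"][b:e,a:c],None,fx=5,fy=5,interpolation=cv2.INTER_CUBIC)
    o=sensors.get_obs()
    for P,col in((o["tool_pos"],(255,0,0)),([.544,-.232,.048],(0,255,0))):
        u=(proj(d[n],P)[0]-[a,b])*5+2; cv2.drawMarker(im,tuple(int(v) for v in u),col,cv2.MARKER_CROSS,14,1)
    cv2.imwrite(f'pics/{n}1.png',im[:,:,::-1])
E
```

```text
clock 3.1 pos [ 0.536  -0.2311  0.0769] ori [-179.96  -13.93    7.38] F [-1.59  0.18 -0.09] op 0.0006636475303040942 J [ -6.5  14.6 -29.4  -6.2 -32.6 108.8]
target [ 0.544 -0.232  0.048] shift cm [0.07 0.2  2.99] rot [-0.0002  0.0012 -0.0021]
```

View pics/side1.png

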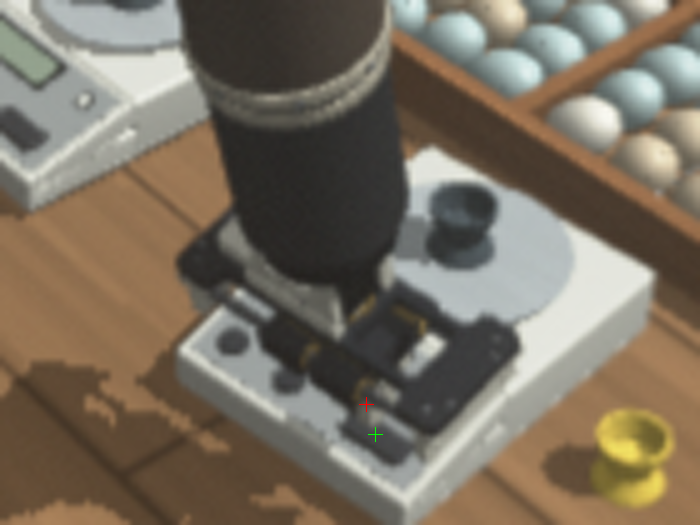

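View pics/top1.png

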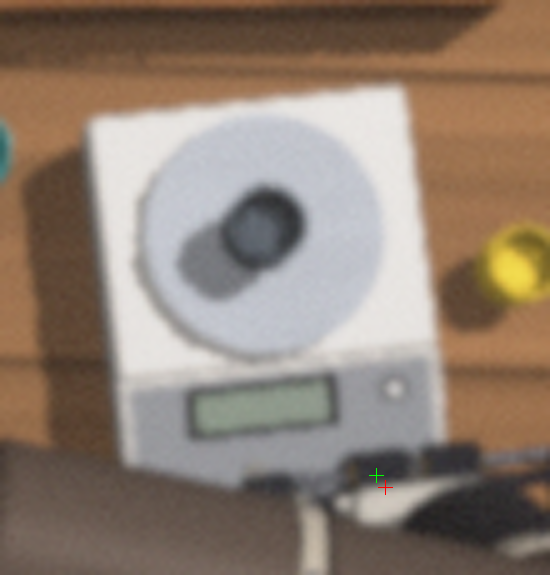

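Both views agree. The shut fingertips stand about 30 mm over the bar key, clear of the round keys, the pan and the cup. I'll go down to about 5 mm above it, then press in small steps.

move_arm(commands=[[0,0,0.1,0.4,0,0,0],[0,0.05,0.1,0.9,0,0,0],[0,0.05,0.1,1.4,0,0,0],[0,0.05,0.1,1.8,0,0,0],[0,0.05,0.1,2.1,0,0,0],[0,0.05,0.1,2.3,0,0,0],[0,0.05,0.1,2.4,0,0,0],[0,0.05,0.1,2.4,0,0,0]])

```text
clock: 4.2
tool_pos: [0.5424, -0.2313, 0.0542]
orientation: [-180.0, -14.0, 7.4]
force: [-0.2, 0.1, 0.3]
opening: 0.0005
```

```bash
python3 go.py 0; python3 go.py 0
```

```text
clock 4.2 pos [ 0.5424 -0.2313  0.0542] ori [-179.97  -13.97    7.38] F [-0.2   0.12  0.35] op 0.0004873728981058873 J [ -6.5  17.  -29.8  -6.7 -29.8 109.3]
target [ 0.544 -0.232  0.048] shift cm [-0.01  0.09  0.64] rot [-0.      0.0005 -0.002 ]
clock 4.2 pos [ 0.5424 -0.2313  0.0542] ori [-179.97  -13.97    7.38] F [-0.2   0.12  0.35] op 0.0004873728981058873 J [ -6.5  17.  -29.8  -6.7 -29.8 109.3]
target [ 0.544 -0.232  0.048] shift cm [-0.01  0.09  0.64] rot [-0.      0.0005 -0.002 ]
```

move_arm(commands=[[0,0,0,0.1,0,0,0],[0,0,0,0.2,0,0,0],[0,0,0,0.3,0,0,0],[0,0,0,0.4,0,0,0],[0,0,0,0.5,0,0,0],[0,0,0,0.6,0,0,0],[0,0,0,0.7,0,0,0],[0,0,0,0.7,0,0,0]])

```text
clock: 5.2
tool_pos: [0.5441, -0.2311, 0.0475]
orientation: [-180.0, -14.0, 7.4]
force: [-1.0, -0.0, 2.9]
opening: 0.0003
```

move_arm(commands=[[0,0,0,0.05,0,0,0],[0,0,0,0.1,0,0,0],[0,0,0,0.15,0,0,0],[0,0,0,0.2,0,0,0],[0,0,0,0.25,0,0,0],[0,0,0,0.25,0,0,0],[0,0,0,0.25,0,0,0],[0,0,0,0.25,0,0,0]])

```text
clock: 6.2
tool_pos: [0.5447, -0.231, 0.0451]
orientation: [-180.0, -14.0, 7.4]
force: [-2.2, 0.7, 6.2]
opening: 0.0004
```

```bash
python3 go.py 0
```

```text
clock 6.2 pos [ 0.5447 -0.231   0.0451] ori [-179.97  -13.98    7.39] F [-2.2   0.73  6.15] op 0.0003661646833222845 J [ -6.4  17.9 -30.   -7.  -28.7 109.5]
target [ 0.544 -0.232  0.048] shift cm [-0.01  0.09 -0.3 ] rot [ 0.      0.0004 -0.0019]
```

move_arm(commands=[[0,0,0,0.02,0,0,0],[0,0,0,0.02,0,0,0],[0,0,0,0.02,0,0,0],[0,0,0,0.02,0,0,0],[0,0,0,0.02,0,0,0],[0,0,0,0.02,0,0,0],[0,0,0,0.02,0,0,0],[0,0,0,0.02,0,0,0]])

```text
clock: 7.2
tool_pos: [0.5447, -0.231, 0.0449]
orientation: [-180.0, -14.0, 7.4]
force: [-2.5, 0.6, 6.6]
opening: 0.0003
```

About 6.5–7 N along the normal and about 3 mm of travel, so the key is well past the 4.6 N / 2 mm point where it registers. I'll withdraw along the normal.

move_arm(commands=[[0,0,0,-0.2,0,0,0],[0,0,0,-0.5,0,0,0],[0,0,0,-1,0,0,0],[0,0,0,-2,0,0,0],[0,0,0,-4,0,0,0],[0,0,0,-6.5,0,0,0],[0,0,0,-9,0,0,0],[0,0,0,-11,0,0,0]])

```text
clock: 8.2
tool_pos: [0.5183, -0.2346, 0.1533]
orientation: [-180.0, -14.0, 7.4]
force: [0.5, -0.9, 0.3]
opening: 0.0004
```

move_arm(commands=[[0,-2,0,-2,0,0,0],[0,-4,0,-4,0,0,0],[0,-6,0,-6,0,0,0],[0,-7,0,-7,0,0,0],[0,-7.5,0,-8,0,0,0],[0,-8,0,-8,0,0,0],[0,-8,0,-8,0,0,0],[0,-8,0,-8,0,0,0]])

```text
clock: 9.2
tool_pos: [0.4224, -0.2469, 0.2092]
orientation: [-179.9, -13.9, 7.4]
force: [0.7, 0.2, -0.4]
opening: 0.0003
```

```bash
python3 go.py 0; python3 - <<'E'
from plant import cams
from h import *
a=cams.snapshot("side")["frame"]
cv2.imwrite('pics/side2.png',cv2.resize(a[100:310,120:400],None,fx=2.8,fy=2.8,interpolation=cv2.INTER_CUBIC)[:,:,::-1])
E
```

```text
clock 9.2 pos [ 0.4224 -0.2469  0.2092] ori [-179.95  -13.91    7.38] F [ 0.66  0.18 -0.43] op 0.00030605810712832303 J [-11.   -3.  -29.4  -5.7 -50.5 111.5]
target [ 0.544 -0.232  0.048] shift cm [ 8.01  0.11 18.6 ] rot [-0.0004  0.0015 -0.002 ]
```

View pics/side2.png

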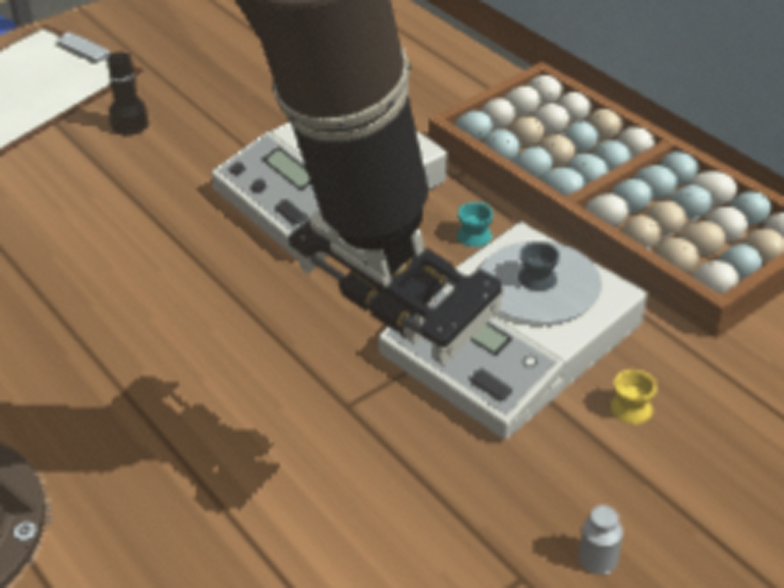

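The picture shows the tare key free and back up (490,384). The cup is on its pan (540,262), and the weight (600,540) and torch (127,95) are standing as before. The arm is clear and the force is about zero.

```bash
python3 -c "
from plant import job
print(job.close_job())"
```

```text
the job is handed in; nothing more can be done
None
```

I pressed the tare key on the right-hand scale, the one with the empty dark-grey cup, and handed the job in at about 9.3 s. I used shut fingertips along the key's normal, then let the key spring back and withdrew.

- **Press:** the tips went about 3 mm past the estimated rest surface. The wrist force was 6.5–7 N along the key, give or take about 1 N of sensor noise. That is past the 2 mm / 4.6 N at which it registers. The registering itself could not be read directly; I inferred it from force and travel.
- **After withdrawing:** the force was back to about zero and the tool was about 20 cm from the key. The last side picture shows the key up and the empty cup, weight and torch in place. The arm hid the egg and most of the busy scale in that picture, so I did not check those by eye, but the planned path stayed clear of them.
- **Disagreement:** the two cameras put the key about 5 mm apart. I used a point between them, and the contact height agreed with it to within about 1 mm.

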